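Set the rivet with the treadle press

TASK

Two identical riveting presses stand on the coppersmith's bench, and a copper bowl sits on the anvil of one of them. Set the bowl's rivet: push that press's treadle all the way down to its stop, hold it down there for at least half a second, then let it come fully up again. Do not press the treadle of the empty press.

Things in the scene. Friction and masses are not known exactly. Their poses are not given: they have to be found in the camera images.
- loaded_treadle (a joint): angle (rad) of the treadle of the press that holds the copper bowl: 0 = up, at rest; 0.28 = down on its stop. A spring holds it up: at the pad's centre about 7 N starts it, about 12 N brings it to the stop. It comes up by itself when let go. From 0 to 0.28 the pad's centre goes down 31 mm and 10 mm away from the press's column; the pad's slope falls from 0.36 to 0.08 rad.
- loaded_pad (a point): centre of the top of the ribbed black rubber pad (60 mm long, 65 wide) on that treadle; 90 mm above the bench at rest, moves with it. Pad slopes up to its free end, nearest the robot. Frame at rest: z up, x level from pad to the press's column, y along the hinge. Along +x: hinge at 104 mm, copper bowl's rim at 129 (bowl 120 mm across, 104 high), grey overarm at 154 (195 high).
- empty_treadle (a joint): the same angle for the treadle of the identical press with nothing on its anvil; 0 = up, at rest. To be left alone.
- empty_pad (a point): centre of the upper face of the rubber pad of the empty press's treadle, same shape and axes as loaded_pad. The two presses stand side by side, either one on the left.

How it is judged:
By the outcome, as a careful person would: the job done as asked, in the order asked, and still so for the second after the job is handed in, with the robot touching nothing.
It also fails if it takes over 34 s, if anything falls off the work surface, if the arm or the gripper's body presses on something with over 40 N, if the wrist force passes 120 N, or if a joint passes its speed limit or range.

ROBOT

A 6-joint arm with a two-finger parallel gripper is mounted at the origin on the work surface. World frame = base frame: x ahead of the robot, y to its left, z up, the work surface at z = 0. Lengths are in m, angles in degrees, forces in N, time in s.
With the tool pointing down it reaches from about 0.35 to 0.875 m from the base axis. Payload 4.2 kg.
Tool frame: the origin (TCP) lies at the very end of the fingers, on their centre line; the grasp point (between the pads) lies 19 mm behind it (tcp_to_grasp is the z of the grasp point in the tool frame, in m); z points along the fingers, y is the direction in which the jaws open and shut (so a half turn about z gives the same grasp; the last joint's range is limited). The gripper opens to 87 mm and grips with 3 to 60 N. Pads are 19 mm wide; open, the fingers measure 117 mm over their backs; the gripper's body (75 mm by 190 mm) begins 51 mm behind the grasp point.
Start: joints at [86.952, 22.042, 0.453, 0, -68.411, -14.817], TCP at [0.192, 0.595, 0.223] pointing down, gripper open.
Joint ranges: [-179.83, 179.83], [-69.29, 118.12], [-61.27, 80.66], [-181.25, 117.63], [-171.15, -9.14], [-177.46, 177.46]. Speed limits (degrees/s): [159.86, 159.86, 180, 180, 180, 180].

INTERFACE

Orientations are given as a 3x3 rotation matrix whose columns are the frame's x, y, z axes.
In Python, from station import sense, capture, camera_params, finish_job, tcp_to_grasp gives the robot as it stands.
- The arm moves only by the shell command python3 -m inch 'ROWS'. ROWS is JSON, a list of rows, each an object of numbers: "jaw": the closure in counts, from 0 (fully open) to 255 (shut); "x", "y", "z": the shift along the world's x, y, z normalised to -1 to 1, where 1 is 0.06 m; "ax", "ay", "az": the turn, a rotation vector about the world's x, y, z normalised to -1 to 1, where 1 is 10 degrees. A call has 1 to 12 rows; each row shifts and turns the pose as measured when the row begins; what a row does not reach is not made up. A row lasts 1/8 s, in which the tool goes at most 62.5 mm and 10.7 degrees, less where a joint would pass 70% of its speed; a pose out of reach is approached as far as the arm can. A call with a number of a shift or a turn outside -1 to 1 is refused whole. A call with a gripper value outside its range is refused whole. The fingers move at their own pace and stop on an object; the grip force is fixed at half the most. Time passes only in rows, so rows that do not move let the fingers close. It gives the time, the measured TCP pose, the force and the opening at its end, in the units of the state.
- sense(): the state, without advancing time (a new reading comes with each control period).
- capture(name): name is "scene" or "side" or "wrist"; returns the picture (480x640x3 uint8, red, green, blue); there is no depth.
- camera_params(name): a dict with "vfov" (degrees; the focal length in pixels is half the picture's height over the tangent of half this angle, whatever the lens; pixels are square), "cx", "cy" (the principal point, pixels), "R" (3x3) and "t" (3): a world point X has camera coordinates R X + t. Camera axes: x right, y down, z forward; pixel columns grow to the right and rows downward; lengths in m; the calibration is good to about 2 mm. A picture is of the moment at which its call begins: read the wrist's pose just before it. camera_params takes no time and is no camera call; for the wrist camera it gives the pose at the moment of the call.
- finish_job(): hands the job in, once; it reports no verdict.
The state is a dict: "time_s": time; "joints": joint angles; "joint_velocities": joint speeds; "effort": joint torques, N m; "tcp_pos": TCP position; "ee_rot": TCP orientation; "wrist_force": force on the tool from outside, world axes, zero at the start; "moment": the same for the moment, N m; "gripper_width": opening from 0.0 (shut) to 1.0 (fully open).
Only numpy, scipy, OpenCV 4.12 (cv2) and the standard library are available. Lean on these libraries where they do the work, as an engineer would, in place of code of your own. Each camera call takes 0.05 s, during which the arm holds its last target.

## Working session

There is one attempt and no reset: what is moved stays moved. The work goes in short steps, Python scripts to look and compute and a shell command to move; the robot and the scene stay as the last step left them, time stands still between calls to the robot, and variables do not carry over. Pictures are saved under pics/ and viewed, and the job is handed in when it is done.

```bash
mkdir -p pics; python3 - <<'E'
from station import *
import cv2
s=sense();print(s)
for n in ["scene","side","wrist"]:
    p=camera_params(n);print(n,p)
    cv2.imwrite(f"pics/{n}0.png",capture(n)[:,:,::-1])
E
```

```text
{'time_s': 0.0, 'joints': array([ 8.69529278e+01,  2.20924446e+01,  3.81081332e-01, -2.81749782e-02,
       -6.84118071e+01, -1.48160626e+01]), 'joint_velocities': array([-0.05211539,  0.04284013,  0.05633217,  0.00634313,  0.03200215,
       -0.03097852]), 'effort': array([ 7.90167360e-04, -3.90666676e+01,  1.87411934e+01,  4.22006786e+00,
        1.11189019e-02, -1.84696560e-04]), 'tcp_pos': array([0.19152194, 0.594309  , 0.22145287]), 'ee_rot': array([[ 9.51736331e-01, -3.06916325e-01, -5.70874356e-04],
       [-3.06916836e-01, -9.51733971e-01, -2.12234146e-03],
       [ 1.08060721e-04,  2.19512042e-03, -9.99997585e-01]]), 'wrist_force': array([-0.91903907,  0.28131352,  0.22280612]), 'moment': array([ 0.01095782, -0.02617375,  0.02190978]), 'gripper_width': 0.9984478511470768}
scene {'vfov': 53.497178958374064, 'cx': 319.1568950090341, 'cy': 241.3214277968812, 'R': array([[ 0.17456161,  0.98464513,  0.00148689],
       [ 0.65061982, -0.11421063, -0.75076613],
       [-0.7390684 ,  0.13202234, -0.66056643]]), 't': array([-0.0971596 , -0.31778079,  1.43874797])}
side {'vfov': 44.454216196292165, 'cx': 317.8703371937525, 'cy': 237.26681201472573, 'R': array([[-0.76765391, -0.64071701,  0.01375433],
       [-0.44115969,  0.5127499 , -0.73652269],
       [ 0.46485008, -0.57146238, -0.67627298]]), 't': array([0.42518612, 0.3256384 , 0.8350543 ])}
wrist {'vfov': 62.3901025783212, 'cx': 316.2245483069097, 'cy': 240.9094090939129, 'R': array([[-0.30758266, -0.95151301,  0.00398768],
       [-0.90811999,  0.2948017 ,  0.29733826],
       [-0.28409679,  0.0878348 , -0.95476388]]), 't': array([ 0.623047  , -0.0375991 ,  0.39241022])}
```

View pics/scene0.png

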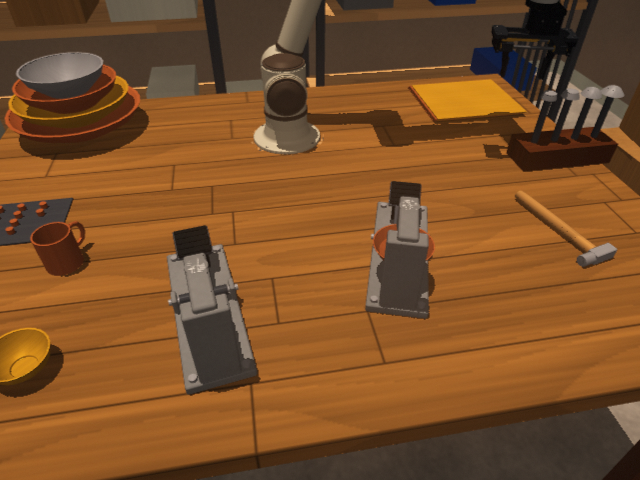

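View pics/side0.png

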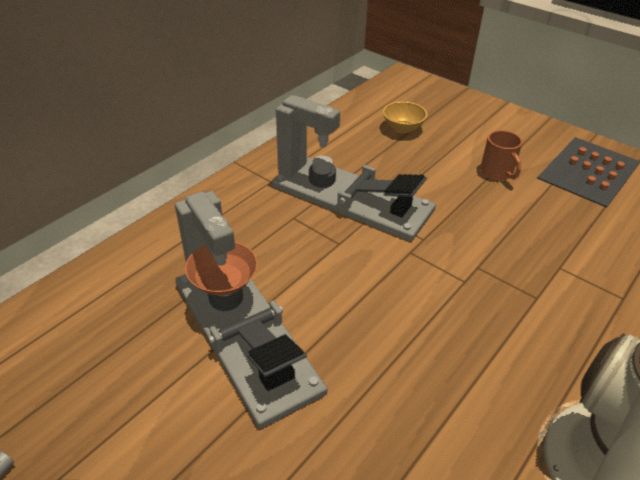

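View pics/wrist0.png

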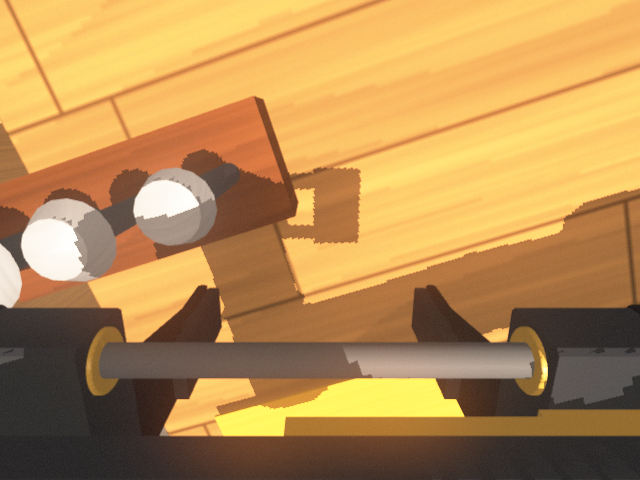

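The scene shows the loaded press (bowl at 403,243) with its pad near (405,190). In the side view it is the left press, with the pad near (277,353). The empty press is at (200,290) in the scene. The gripper starts beside a hammer rack, so I'll raise it first. Next I'm zooming in on the pad.

```bash
python3 - <<'E'
import cv2,numpy as np
a=cv2.imread("pics/scene0.png")[170:250,360:450];b=cv2.imread("pics/side0.png")[320:400,230:320]
f=lambda i:cv2.resize(cv2.convertScaleAbs(i,alpha=1.8,beta=20),None,fx=4.4,fy=4.4,interpolation=cv2.INTER_CUBIC)
cv2.imwrite("pics/z0.png",np.hstack([f(a),f(b)]))
E
```

```text
(no output)
```

View pics/z0.png

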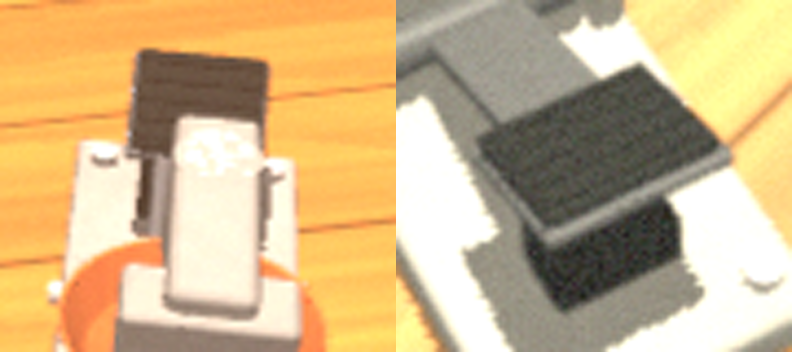

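The zoom shows the pad's full outline in the side view (right half) and its free edge in the scene view. I'll cast rays at the known corner heights.

```bash
cat > h.py <<'E'
from station import *
import numpy as np
def ray(n,u,v,z):
    p=camera_params(n);f=240/np.tan(np.radians(p['vfov']/2));R=np.array(p['R']);t=np.array(p['t'])
    d=R.T@[(u-p['cx'])/f,(v-p['cy'])/f,1];c=-R.T@t
    return c+d*(z-c[2])/d[2]
def px(n,X):
    p=camera_params(n);f=240/np.tan(np.radians(p['vfov']/2));q=np.array(p['R'])@X+p['t']
    return q[:2]/q[2]*f+[p['cx'],p['cy']]
E
python3 - <<'E'
from h import *
np.set_printoptions(precision=4,suppress=True)
hl=ray('side',249.1,350.7,.0794);hr=ray('side',285.5,334.8,.0794);fr=ray('side',305.9,354.8,.1006);fl=ray('side',264.3,372.7,.1006)
print(hl,hr,fr,fl,'c',(hl+hr+fr+fl)/4)
a=ray('scene',391.1,181.8,.1006);b=ray('scene',420.9,184.3,.1006);print('scene',a,b)
x=(hl+hr-fr-fl)/2;print(np.degrees(np.arctan2(x[1],x[0])),np.linalg.norm(x[:2]),np.linalg.norm(hr-hl),np.linalg.norm(fr-fl), np.linalg.norm(a-b))
w=a-b;print('scene edge dir',np.degrees(np.arctan2(w[1],w[0])))
w=fl-fr;print('side edge dir',np.degrees(np.arctan2(w[1],w[0])))
# bases
print('column base scene',ray('scene',367,308,.0),ray('scene',428,314,.0),ray('scene',377,204,.0),ray('scene',428,209,.0))
E
```

```text
[0.4937 0.2341 0.0794] [0.4723 0.1768 0.0794] [0.4142 0.1965 0.1006] [0.4387 0.2574 0.1006] c [0.4547 0.2162 0.09  ]
scene [0.4302 0.1879 0.1006] [0.4513 0.2511 0.1006]
-20.80074906810949 0.060497892813288136 0.06114302469548605 0.06569225718804914 0.06670249684053038
scene edge dir -108.48936253349694
side edge dir 68.07021458898785
column base scene [0.7008 0.0693 0.    ] [0.7358 0.1815 0.    ] [0.3771 0.1778 0.    ] [0.4184 0.2958 0.    ]
```

```bash
python3 - <<'E'
from h import *
import cv2
np.set_printoptions(precision=4,suppress=True)
def tri(a,b):
    P=[]
    for n in('side','scene'):
        p=camera_params(n);f=240/np.tan(np.radians(p['vfov']/2));K=np.array([[f,0,p['cx']],[0,f,p['cy']],[0,0,1]])
        P.append(K@np.c_[p['R'],p['t']])
    X=cv2.triangulatePoints(P[0],P[1],np.array(a,float),np.array(b,float))[:,0];X=X[:3]/X[3]
    print(X,px('side',X)-a,px('scene',X)-b)
tri((305.9,354.8),(391.1,181.8)); tri((264.3,372.7),(420.9,184.3))
c=np.array([.4547,.2162,.09]);u=np.array([np.cos(np.radians(-20.8)),np.sin(np.radians(-20.8)),0])
for k,h in((104,70),(129,104),(154,195)):print(k,px('scene',c+u*k/1e3+[0,0,h/1e3-.09]),px('side',c+u*k/1e3+[0,0,h/1e3-.09]))
for n in('scene','side'):print(n,-np.array(camera_params(n)['R']).T@camera_params(n)['t'])
# bowl rim
for n in('scene','side'):
    im=cv2.cvtColor(cv2.imread(f'pics/{n}0.png'),cv2.COLOR_BGR2HSV)
    print(px(n,c))
print(ray('scene',0,0,0))
E
python3 - <<'E'
import cv2,numpy as np
a=cv2.imread("pics/scene0.png")[180:320,350:450];b=cv2.imread("pics/side0.png")[180:430,160:340]
cv2.imwrite("pics/z1.png",np.hstack([cv2.resize(a,(400,560)),cv2.resize(b,(400,560))]))
E
```

```text
[0.4182 0.192  0.0923] [-0.1082  0.0466] [-0.1046 -0.0452]
[0.4422 0.2547 0.0942] [-0.2305  0.0807] [-0.2175 -0.0782]
104 [402.1854 226.342 ] [247.7819 313.6656]
129 [403.4263 221.1274] [239.8486 289.1711]
154 [408.4493 191.4297] [228.5808 237.7467]
scene [ 1.287  -0.1306  0.712 ]
side [0.0819 0.5827 0.7987]
[405.894  190.5815]
[276.2064 352.8282]
[-1.7164 -1.3211  0.    ]
```

View pics/z1.png

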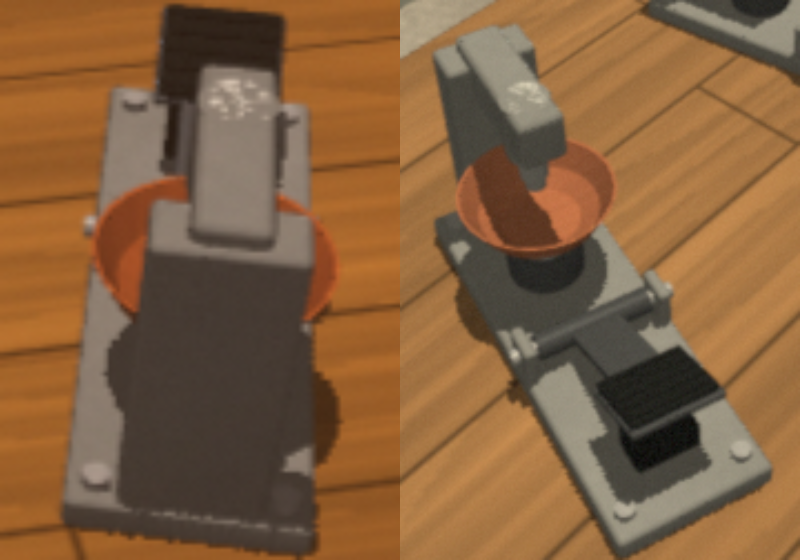

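The two views disagree by about 14 mm along the press axis. I'll raise the gripper, close it, move above the pad, and check with the wrist camera.

```bash
python3 -m inch '[{"z":1,"jaw":255},{"z":0.2,"x":0.4,"y":-0.6,"jaw":255},{"x":0.5,"y":-0.78,"jaw":255},{"x":0.5,"y":-0.78,"jaw":255},{"x":0.5,"y":-0.78,"jaw":255},{"x":0.5,"y":-0.78,"jaw":255},{"x":0.5,"y":-0.78,"jaw":255},{"x":0.5,"y":-0.78,"jaw":255},{"jaw":255},{"jaw":255}]'; python3 - <<'E'
from h import *
import cv2
np.set_printoptions(precision=4,suppress=True)
s=sense();print(s['time_s'],s['tcp_pos'],s['ee_rot'],s['gripper_width'],s['wrist_force'])
c=np.array([.4547,.2162,.09]);print(px('wrist',c))
cv2.imwrite("pics/w1.png",capture('wrist')[:,:,::-1])
E
```

```text
0.15 [0.1916 0.5944 0.2217] [[ 0.9518 -0.3069 -0.0004]
 [-0.3069 -0.9518 -0.0016]
 [ 0.0001  0.0016 -1.    ]] 0.9986253811952179 [ 0.4199 -0.1859 -0.1385]
[ 877.3258 -485.8405]$[0]: bad value
```

View pics/w1.png

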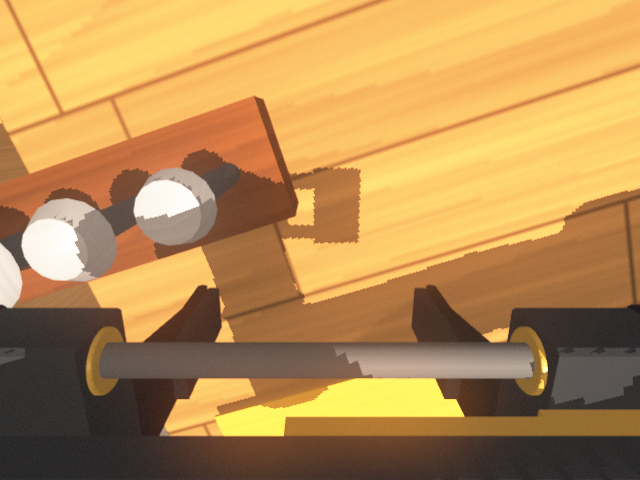

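The call was refused and nothing moved; the picture is unchanged. Rows probably need every key.

```bash
python3 -m inch '[{"x":0,"y":0,"z":1,"ax":0,"ay":0,"az":0,"jaw":255},{"x":0.4,"y":-0.6,"z":0.2,"ax":0,"ay":0,"az":0,"jaw":255}]'
```

```text
time_s: 0.45
tcp_pos: [0.2148, 0.5585, 0.2922]
ee_rot: [[0.953, -0.304, -0.001], [-0.304, -0.953, -0.007], [0.002, 0.007, -1.0]]
wrist_force: [0.6, -0.7, 0.8]
gripper_width: 0.852
```

```bash
python3 -m inch '[{"x":0.5,"y":-0.76,"z":0,"ax":0,"ay":0,"az":0,"jaw":255},{"x":0.5,"y":-0.76,"z":0,"ax":0,"ay":0,"az":0,"jaw":255},{"x":0.5,"y":-0.76,"z":0,"ax":0,"ay":0,"az":0,"jaw":255},{"x":0.5,"y":-0.76,"z":0,"ax":0,"ay":0,"az":0,"jaw":255},{"x":0.5,"y":-0.76,"z":0,"ax":0,"ay":0,"az":0,"jaw":255},{"x":0.5,"y":-0.76,"z":0,"ax":0,"ay":0,"az":0,"jaw":255},{"x":0.5,"y":-0.76,"z":0,"ax":0,"ay":0,"az":0,"jaw":255},{"x":0,"y":0,"z":0,"ax":0,"ay":0,"az":0,"jaw":255},{"x":0,"y":0,"z":0,"ax":0,"ay":0,"az":0,"jaw":255}]'; python3 - <<'E'
from h import *
import cv2
np.set_printoptions(precision=4,suppress=True)
s=sense();print(s['time_s'],s['tcp_pos'],s['ee_rot'],s['gripper_width'],s['wrist_force'])
c=np.array([.4547,.2162,.09]);print(px('wrist',c))
np.save('w2.npy',[np.array(camera_params('wrist')[k],dtype=object) for k in ('R','t')],allow_pickle=True) if 0 else None
cv2.imwrite("pics/w2.png",capture('wrist')[:,:,::-1])
E
```

```text
time_s: 1.58
tcp_pos: [0.4294, 0.2266, 0.2928]
ee_rot: [[0.952, -0.306, -0.0], [-0.306, -0.952, -0.005], [0.001, 0.005, -1.0]]
wrist_force: [0.5, -0.4, 0.6]
gripper_width: 0.006
1.575 [0.4294 0.2266 0.2928] [[ 0.9521 -0.3057 -0.0002]
 [-0.3057 -0.9521 -0.0051]
 [ 0.0014  0.0049 -1.    ]] 0.00634968747944413 [ 0.5163 -0.3651  0.5514]
[316.4863 179.4004]
```

View pics/w2.png

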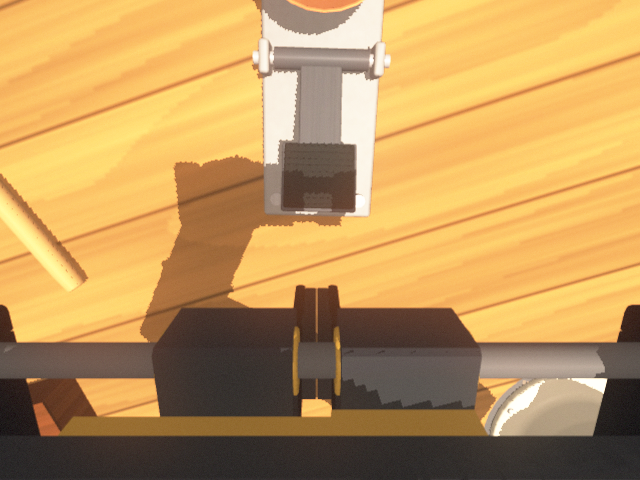

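The wrist view shows the pad below, corners about (285,142), (356,144), (356,212) and (281,210), with the hinge near (321,58). The bowl is just visible at the top edge.

```bash
python3 - <<'E'
from h import *
np.set_printoptions(precision=4,suppress=True)
hl=ray('wrist',285,142,.0794);hr=ray('wrist',356,144,.0794);fr=ray('wrist',356,212,.1006);fl=ray('wrist',281,210,.1006)
print(hl,hr,fr,fl,'c',(hl+hr+fr+fl)/4, np.linalg.norm(hl-hr),np.linalg.norm(fl-fr),np.linalg.norm((hl+hr-fl-fr)/2))
a,b=ray('wrist',278,58,.07),ray('wrist',366,60,.07);w=a-b
print('hinge',(a+b)/2,np.degrees(np.arctan2(w[1],w[0]))-90)
E
```

```text
[0.4946 0.2339 0.0794] [0.4729 0.1722 0.0794] [0.4166 0.1907 0.1006] [0.4394 0.2554 0.1006] c [0.4559 0.213  0.09  ] 0.06541263772739014 0.06857731688456654 0.06290588942633572
hinge [0.552  0.1798 0.07  ] -18.930173664252024
```

The wrist gives the pad centre at (0.456, 0.213), within 4 mm of the side view, with the press axis at about -19°. The scene view's free edge remains the outlier. I'm lowering to just above the pad.

```bash
python3 -m inch '[{"x":0.22,"y":-0.11,"z":-0.8,"ax":0,"ay":0,"az":-0.15,"jaw":255},{"x":0.22,"y":-0.11,"z":-0.8,"ax":0,"ay":0,"az":0,"jaw":255},{"x":0,"y":0,"z":-0.7,"ax":0,"ay":0,"az":0,"jaw":255},{"x":0,"y":0,"z":-0.35,"ax":0,"ay":0,"az":0,"jaw":255},{"x":0,"y":0,"z":0,"ax":0,"ay":0,"az":0,"jaw":255}]'; python3 - <<'E'
from h import *
import cv2
s=sense();print(s['time_s'],s['tcp_pos'],s['wrist_force'])
a=capture('side')[280:430,180:380,::-1];b=capture('wrist')[:,:,::-1]
cv2.imwrite("pics/c1.png",np.hstack([cv2.resize(a,(440,330)),cv2.resize(b,(360,330))]))
E
```

```text
time_s: 2.25
tcp_pos: [0.4542, 0.2197, 0.1305]
ee_rot: [[0.948, -0.32, 0.003], [-0.32, -0.948, -0.002], [0.003, 0.001, -1.0]]
wrist_force: [0.3, -0.1, -0.2]
gripper_width: 0.005
2.25 [0.45419719 0.21965077 0.13047869] [ 0.33908892 -0.13627108 -0.22627741]
```

View pics/c1.png

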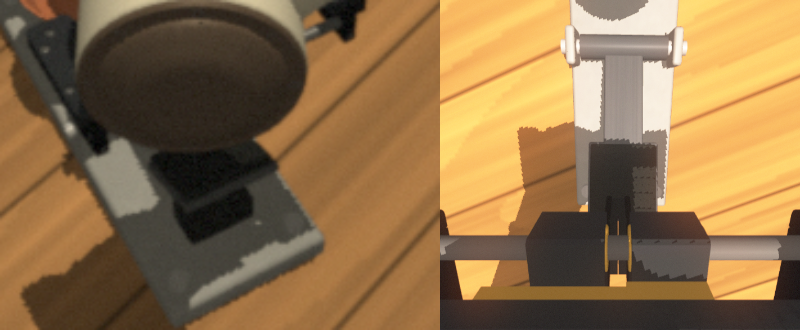

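The wrist inset puts the fingers (x≈618) slightly left of the pad centre (x≈623), matching the y offset of about 6 mm in the pose. I'll correct that and start down.

```bash
python3 -m inch '[{"x":0.04,"y":-0.12,"z":-0.3,"ax":0,"ay":0,"az":0,"jaw":255},{"x":0,"y":0,"z":-0.15,"ax":0,"ay":0,"az":0,"jaw":255},{"x":0,"y":0,"z":0,"ax":0,"ay":0,"az":0,"jaw":255}]'
```

```text
time_s: 2.72
tcp_pos: [0.4601, 0.2165, 0.1094]
ee_rot: [[0.948, -0.317, 0.014], [-0.317, -0.949, 0.007], [0.011, -0.011, -1.0]]
wrist_force: [0.8, -0.1, -0.4]
gripper_width: 0.001
```

```bash
python3 -m inch '[{"x":-0.06,"y":-0.05,"z":-0.25,"ax":0.06,"ay":-0.05,"az":0,"jaw":255},{"x":0,"y":0,"z":-0.1,"ax":0,"ay":0,"az":0,"jaw":255}]'
```

```text
time_s: 2.98
tcp_pos: [0.4583, 0.2154, 0.0912]
ee_rot: [[0.949, -0.314, 0.028], [-0.315, -0.949, 0.021], [0.02, -0.029, -0.999]]
wrist_force: [-1.3, -1.1, 6.0]
gripper_width: 0.007
```

Contact, about 6 N. I corrected the tilt with the wrong sign, so I'm fixing that while following the pad's arc.

```bash
python3 -m inch '[{"x":-0.05,"y":0.01,"z":-0.2,"ax":-0.12,"ay":0.16,"az":0,"jaw":255},{"x":-0.05,"y":0.01,"z":-0.2,"ax":0,"ay":0,"az":0,"jaw":255}]'
```

```text
time_s: 3.22
tcp_pos: [0.4538, 0.2179, 0.0708]
ee_rot: [[0.95, -0.313, 0.003], [-0.313, -0.95, 0.001], [0.003, -0.002, -1.0]]
wrist_force: [-3.3, -2.2, 8.6]
gripper_width: 0.009
```

```bash
python3 -m inch '[{"x":-0.06,"y":0.01,"z":-0.2,"ax":0,"ay":0,"az":0,"jaw":255},{"x":-0.02,"y":0,"z":-0.12,"ax":0,"ay":0,"az":0,"jaw":255}]'
```

```text
time_s: 3.48
tcp_pos: [0.4516, 0.2188, 0.0586]
ee_rot: [[0.951, -0.308, 0.007], [-0.308, -0.952, -0.002], [0.008, -0.0, -1.0]]
wrist_force: [-17.2, -7.3, 60.1]
gripper_width: 0.005
```

The force jumped to 60 N, so the treadle is on its stop. I'm easing off and holding with a light push.

```bash
python3 -m inch '[{"x":0,"y":0,"z":-0.02,"ax":0,"ay":0,"az":0,"jaw":255}]'; python3 -m inch '[{"x":0,"y":0,"z":-0.03,"ax":0,"ay":0,"az":0,"jaw":255}]'
```

```text
time_s: 3.6
tcp_pos: [0.4518, 0.2187, 0.0606]
ee_rot: [[0.952, -0.306, 0.008], [-0.306, -0.952, -0.003], [0.009, 0.0, -1.0]]
wrist_force: [-3.8, -2.6, 8.8]
gripper_width: 0.006
time_s: 3.72
tcp_pos: [0.4519, 0.2187, 0.0611]
ee_rot: [[0.952, -0.306, 0.009], [-0.306, -0.952, -0.003], [0.009, 0.001, -1.0]]
wrist_force: [-4.8, -1.3, 9.1]
gripper_width: 0.006
```

It drifted 2 mm off the stop at 9 N, so I'll press back down with a firmer bias.

```bash
python3 -m inch '[{"x":0,"y":0,"z":-0.08,"ax":0,"ay":0,"az":0,"jaw":255}]'; python3 -m inch '[{"x":0,"y":0,"z":-0.07,"ax":0,"ay":0,"az":0,"jaw":255}]';python3 -m inch '[{"x":0,"y":0,"z":-0.07,"ax":0,"ay":0,"az":0,"jaw":255}]'
```

```text
time_s: 3.85
tcp_pos: [0.4518, 0.2187, 0.0593]
ee_rot: [[0.952, -0.304, 0.009], [-0.304, -0.953, -0.005], [0.01, 0.002, -1.0]]
wrist_force: [-12.3, -1.6, 32.6]
gripper_width: 0.003
time_s: 3.98
tcp_pos: [0.4518, 0.2188, 0.0593]
ee_rot: [[0.953, -0.302, 0.009], [-0.302, -0.953, -0.006], [0.01, 0.003, -1.0]]
wrist_force: [-12.2, -3.1, 33.5]
gripper_width: 0.005
time_s: 4.1
tcp_pos: [0.4518, 0.2188, 0.0595]
ee_rot: [[0.954, -0.301, 0.009], [-0.301, -0.954, -0.007], [0.011, 0.004, -1.0]]
wrist_force: [-10.4, -2.8, 28.5]
gripper_width: 0.009
```

A bias of -0.08 holds about 30 N steadily on the stop. I'll keep it there for more than a second.

```bash
python3 -m inch '[{"x":0,"y":0,"z":-0.08,"ax":0,"ay":0,"az":0,"jaw":255},{"x":0,"y":0,"z":-0.08,"ax":0,"ay":0,"az":0,"jaw":255},{"x":0,"y":0,"z":-0.08,"ax":0,"ay":0,"az":0,"jaw":255},{"x":0,"y":0,"z":-0.08,"ax":0,"ay":0,"az":0,"jaw":255}]'; python3 -m inch '[{"x":0,"y":0,"z":-0.08,"ax":0,"ay":0,"az":0,"jaw":255},{"x":0,"y":0,"z":-0.08,"ax":0,"ay":0,"az":0,"jaw":255},{"x":0,"y":0,"z":-0.08,"ax":0,"ay":0,"az":0,"jaw":255},{"x":0,"y":0,"z":-0.08,"ax":0,"ay":0,"az":0,"jaw":255}]'; python3 - <<'E'
from h import *
import cv2
a=capture('side')[280:430,180:380,::-1];b=capture('wrist')[:,:,::-1]
s=sense();print(s['time_s'],s['tcp_pos'],s['wrist_force'])
cv2.imwrite("pics/c2.png",np.hstack([cv2.resize(a,(440,330)),cv2.resize(b,(360,330))]))
E
```

```text
time_s: 4.6
tcp_pos: [0.4518, 0.2188, 0.0594]
ee_rot: [[0.956, -0.293, 0.012], [-0.293, -0.956, -0.012], [0.015, 0.008, -1.0]]
wrist_force: [-12.0, -2.7, 30.8]
gripper_width: 0.003
time_s: 5.1
tcp_pos: [0.4518, 0.2188, 0.0594]
ee_rot: [[0.958, -0.285, 0.015], [-0.285, -0.958, -0.017], [0.019, 0.012, -1.0]]
wrist_force: [-12.0, -2.4, 31.7]
gripper_width: 0.007
5.2 [0.45185974 0.21889745 0.05942402] [-11.57587772  -3.66547351  31.63599432]
```

View pics/c2.png

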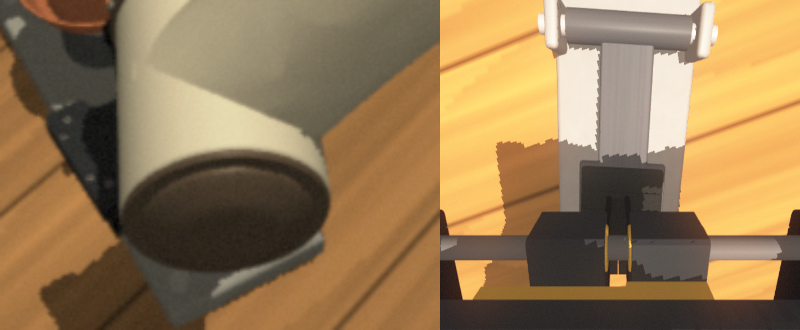

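The wrist inset shows the fingers (618,210) on the pad, which lies nearly flat. Height stayed at 0.0594 m (expected 0.059) at about 31 N for over 1.2 s. Now I'll release it gently.

```bash
python3 -m inch '[{"x":0.03,"y":-0.01,"z":0.12,"ax":0,"ay":0,"az":0,"jaw":255},{"x":0.03,"y":-0.01,"z":0.15,"ax":0,"ay":0,"az":0,"jaw":255},{"x":0.03,"y":-0.01,"z":0.2,"ax":0,"ay":0,"az":0,"jaw":255},{"x":0,"y":0,"z":0.3,"ax":0,"ay":0,"az":0,"jaw":255},{"x":0,"y":0,"z":0.5,"ax":0,"ay":0,"az":0,"jaw":255},{"x":0,"y":0,"z":1,"ax":0,"ay":0,"az":0,"jaw":255},{"x":-0.5,"y":0.6,"z":0.6,"ax":0,"ay":0,"az":0,"jaw":255},{"x":-0.5,"y":0.7,"z":0.2,"ax":0,"ay":0,"az":0,"jaw":255},{"x":-0.5,"y":0.7,"z":0,"ax":0,"ay":0,"az":0,"jaw":255},{"x":-0.5,"y":0.7,"z":0,"ax":0,"ay":0,"az":0,"jaw":255},{"x":0,"y":0,"z":0,"ax":0,"ay":0,"az":0,"jaw":255},{"x":0,"y":0,"z":0,"ax":0,"ay":0,"az":0,"jaw":255}]'; python3 - <<'E'
from h import *
import cv2
a=capture('side')[:,:,::-1];b=capture('scene')[:,:,::-1]
s=sense();print(s['time_s'],s['tcp_pos'],s['wrist_force'],abs(s['joint_velocities']).max())
cv2.imwrite("pics/side3.png",a);cv2.imwrite("pics/scene3.png",b)
o=cv2.imread("pics/side0.png")
cv2.imwrite("pics/c3.png",np.hstack([cv2.resize(i[180:430,160:340],(400,556)) for i in(o,a)]))
for n,x in(('side',a),('scene',b)):
    d=cv2.absdiff(x,cv2.imread(f"pics/{n}0.png")).max(2)>40;print(n,'empty press diff',(d[90:245,265:440] if n=='side' else d[220:390,160:260]).sum())
E
```

```text
time_s: 6.7
tcp_pos: [0.3352, 0.3876, 0.2603]
ee_rot: [[0.958, -0.285, 0.02], [-0.285, -0.959, -0.006], [0.021, -0.0, -1.0]]
wrist_force: [0.1, -0.5, -0.8]
gripper_width: 0.006
6.8 [0.3357344  0.38702626 0.26022672] [-0.09611426 -0.43346829  0.82288076] 0.6596417357504573
side empty press diff 5853
scene empty press diff 0
```

View pics/c3.png

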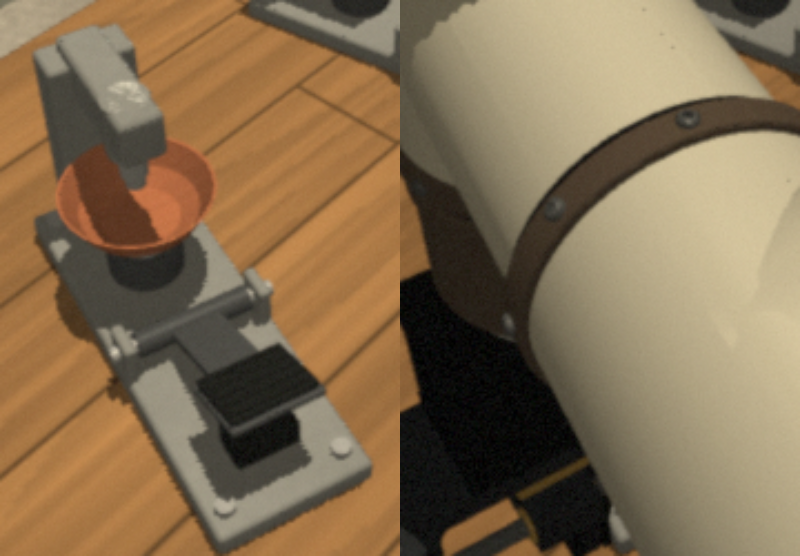

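View pics/scene3.png

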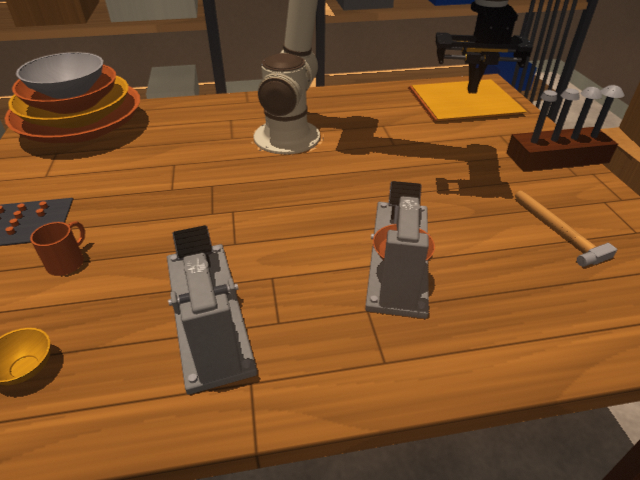

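The scene shows both presses standing, the bowl in place and the empty press unchanged. The arm blocks the side camera, so the side difference there is the arm. I'll compare the loaded pad in the scene view with the start picture.

```bash
python3 - <<'E'
import cv2,numpy as np
a=cv2.imread("pics/scene0.png");b=cv2.imread("pics/scene3.png")
d=cv2.absdiff(a,b).max(2)
print('loaded press >25:',(d[175:320,360:440]>25).sum(),'pad >25',(d[175:210,385:425]>25).sum(),d[175:210,385:425].max())
E
```

```text
loaded press >25: 54 pad >25 0 5
```

The pad's pixels match the start picture, so it is fully up. Handing in.

```bash
python3 -c "
from station import *
finish_job()"
```

```text
the job is handed in; nothing more can be done
```

I set the bowl's rivet and handed the job in at about 6.8 s. With the closed fingertips I pushed the loaded press's treadle down to its stop, held it there, released it gently and moved the arm clear.

- **Press and hold:** On the first push the tip reached the stop at 0.0586 m, with the wrist force peaking at about 62 N. It then drifted about 2 mm up for roughly 0.25 s. I pressed again and held without a break for about 1.35 s, at 0.0593–0.0595 m (0.059 m expected) and about 30 N.
- **Treadle back up:** In the last scene picture the loaded pad's pixels match the start picture, with a maximum difference of 5 out of 255. The bowl is still on its anvil.
- **Empty press:** It shows no change in the scene picture.
- **Robot at hand-in:** It was clear of everything, with a wrist force below 1 N.

**Checks that disagreed or failed:**
- The scene view's free edge of the pad was about 14 mm off the side view along the press axis. I went by the wrist and side views, which agreed within 4 mm.
- The arm blocked the side camera at the end, so that final check was not possible.
- 54 pixels changed on the loaded press outside the pad area, and I did not trace what they were.

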